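# Stop the instrument stand rocking

## Robot

A 6-joint arm with a two-finger parallel gripper is mounted at the origin on the work surface. World frame = base frame: x ahead of the robot, y to its left, z up, the work surface at z = 0. Lengths are in mm, angles in rad, forces in N, time in s.
With the tool pointing down it reaches from about 275 to 750 mm from the base axis. Payload 10.2 kg.
Tool frame: the origin (TCP) lies between the finger pads; the fingertips stand 11 mm ahead of it and the grasp point (between the pads) lies 8 mm behind it; z points along the fingers, y is the line along which they close (so a half turn about z gives the same grasp; the last joint's range is limited). The gripper opens to 85 mm and grips with 20 to 120 N. Pads are 22 mm wide; open, the fingers measure 114 mm over their backs; the gripper's body (76 mm by 85 mm) begins 54 mm behind the grasp point. The pads swing forward as they close: fully open they stand 13 mm farther back than shut.
Start: joints at [-0.223, 0.313, 1.498, -0, 1.331, -0.223], TCP at [525.006, -0.014, 242.294] pointing down, gripper open.
Joint ranges: [-2.94, 2.94], [-0.97, 2.17], [0.19, 2.56], [-1.23, 4.37], [0.02, 3.11], [-2.88, 2.88]. Speed limits (rad/s): [2.39, 2.39, 3.01, 3.14, 3.14, 3.14].

## Interface

Orientations are given as a unit quaternion [w, x, y, z].
In Python, from rig import sense, eyes, finish_job gives the robot as it stands.
- The arm moves only by the shell command python3 -m jog 'ROWS' [FORCE]. ROWS is JSON, a list of rows, each a list of 7 numbers: the shift along the tool's x, y, z in m, then the turn, a rotation vector about the tool's x, y, z in rad, then the finger opening in m, from 0 to 0.0854. In form: [[dx, dy, dz, rx, ry, rz, gripper], ...]. A call has 1 to 5 rows; each row shifts and turns the commanded pose from where the row before left it, along the tool's axes as they then stand; what a row does not reach is not made up. A row lasts 1/10 s, in which the tool goes at most 50 mm and 8.59 degrees, less where a joint would pass 70% of its speed; a pose out of reach is approached as far as the arm can. A call is refused whole if a number of a shift passes 0.05 or a number of a turn 0.15, either way. A call with a gripper value outside its range is refused whole. The fingers move at their own pace and stop on an object; FORCE is the grip in N (left out, the last holds). Time passes only in rows, so rows that do not move let the fingers close. It gives the time, the measured TCP pose, the force, the opening and the grip force at its end, in the units of the state.
- sense(): the state, without advancing time (a new reading comes with each control period).
- eyes.capture(name): name is "scene" or "side" or "wrist"; returns the picture (480x640x3 uint8, red, green, blue); there is no depth.
- eyes.calibration(name): a dict with "fx", "fy", "cx", "cy" (pixels), "cam_to_world" (4x4, takes a point from camera to world coordinates); the wrist camera has in their place "mount" (4x4, takes a point from camera to tool coordinates, whose origin is the TCP and whose axes are the flange's). Camera axes: x right, y down, z forward; pixel columns grow to the right and rows downward; lengths in mm; the calibration is good to about 2 mm. A picture is of the moment at which its call begins: read the wrist's pose just before it. calibration takes no time and is no camera call.
- finish_job(): hands the job in; it is judged then, once.
The state is a dict: "time_s": time; "joints": joint angles; "dq": joint speeds; "tau": joint torques, N m; "eef_pos": TCP position; "ee_rot": TCP orientation; "force": force on the tool from outside, world axes, zero at the start; "wrist_torque": the same for the moment, N m; "grip_width": opening from 0.0 (shut) to 1.0 (fully open); "grip_force": force on a finger pad.
Only numpy, scipy, OpenCV 4.12 (cv2) and the standard library are available. Lean on these libraries where they do the work, as an engineer would, in place of code of your own. Each camera call takes 0.05 s, during which the arm holds its last target. There are 200 camera calls.

## Task

Two steel instrument stands stand in white trays; one was put down crooked, with two of its feet on the raised strip across its tray, so it rocks. Turn that stand where it is, about an eighth of a turn either way, until it stands square to its tray in the middle with all four feet flat on the tray floor. Do not lift it out of the tray, and leave the other stand alone.

Things in the scene. Friction and masses are not known exactly. Their poses are not given: they have to be found in the camera images.
- stand: The rocking stand, loose, 350 g: steel plate 92 mm square, top 37 mm up, on four legs; rubber feet 16 mm wide centred at x, y = +-44 mm; legs and two notched rests at x = +-40 mm reach 46 mm. Origin: centre between the feet's undersides, z up. At the start two opposite feet are on the strip, its diagonal along it, and it leans up to 6 degrees or balances.
- tray: The white tray under the rocking stand, fixed: 184 mm (its x) by 164 mm, floor 4 mm thick, rim 4 mm thick and 12 mm high. A flat steel strip 20 mm wide runs along its x through the middle, rim to rim, top 6 mm above the floor. Origin: centre of its underside, z up. With all feet on the floor the stand's origin is 4 mm above it.
- other_stand: A second stand of the same make in a like tray, already square and steady on its tray floor: leave alone. Origin and axes as for the rocking stand. Either stand may be on the left or right.
- handle (a point): Centre of the top edge of the rocking stand's handle: an upright dark steel blade in the plate's middle, 56 mm long along the stand's x, 12 mm thick along its y, rising from the plate to this point, 85 mm above the feet's undersides. Axes as the stand's.
Mind the look-alikes: they are no part of the job. Leave any purple look-alike of the tray alone. What is shaped like the stand but brown is not meant.

How it is judged (in metres and radians):
At the end, for the whole second after the job is handed in: The stand that rocked is at rest with all four feet on its tray's floor (origin within 2 mm of its seated height, tilt under 2 degrees), its sides within 15 degrees of the tray's sides (handle along or across the strip), and its centre within 20 mm of the tray's centre (z of stand in the frame of tray between 0.002 and 0.006 m and angle between stand's own z axis and vertical below 0.035 rad and horizontal distance between stand and tray below 0.02 m and (angle between the x axis of stand and the x axis of tray, either way round below 0.26 rad or angle between the x axis of stand and the y axis of tray, either way round below 0.26 rad) and linear speed of stand below 0.02 m/s and angular speed of stand below 0.1 rad/s); the robot touches nothing.
It fails at once if the stand is lifted out of its tray (more than 40 mm above the tray's underside) (z of stand in the frame of tray above 0.04 m).
It fails at once if the other stand is moved more than 15 mm (distance of other_stand from where it was at the start of the episode above 0.015 m).
It also fails if it takes over 32 s, if anything falls off the work surface, if the arm or the gripper's body presses on something with over 40 N, if the wrist force passes 120 N, or if a joint passes its speed limit or range.

## Working session

There is one attempt and no reset: what is moved stays moved. The work goes in short steps, Python scripts to look and compute and a shell command to move; the robot and the scene stay as the last step left them, time stands still between calls to the robot, and variables do not carry over. Pictures are saved under pics/ and viewed, at most 10 in all, crops included, and the job is handed in when it is done.

```bash
mkdir -p pics; python3 - <<'E'
from rig import sense,eyes
import cv2,numpy as np
s=sense();print(s)
ims=[eyes.capture(n) for n in("scene","side","wrist")]
for n,i in zip("abc",ims): cv2.imwrite(f"pics/{n}.png",i[...,::-1])
for n in("scene","side","wrist"):print({k:np.round(v,4).tolist() for k,v in eyes.calibration(n).items()})
E
```

```text
{'time_s': 0.0, 'joints': array([-2.23398591e-01,  3.13470528e-01,  1.49847434e+00, -4.71079554e-06,
        1.33103727e+00, -2.23405052e-01]), 'dq': array([ 0.00081025, -0.00012052, -0.00054615, -0.00011204, -0.00032498,
       -0.00074894]), 'tau': array([-5.78409599e-04, -4.12261176e+01, -2.59742296e+01, -3.58453699e-04,
        4.11797926e-03, -1.23038126e-05]), 'eef_pos': array([5.24734891e+02, 4.76578983e-02, 2.41710553e+02]), 'ee_rot': array([-5.86670133e-04,  7.07103930e-01,  7.07109291e-01, -3.72149606e-04]), 'force': array([-0.26795452,  0.90984525, -0.5091276 ]), 'wrist_torque': array([0.00605935, 0.07922781, 0.01283157]), 'grip_force': 0.0, 'grip_width': 1.0000360948763216}
{'fx': 482.164, 'fy': 482.164, 'cx': 317.402, 'cy': 244.1698, 'cam_to_world': [[-0.7016, 0.5416, -0.4629, 823.1632], [0.7123, 0.5172, -0.4745, 414.512], [-0.0176, -0.6627, -0.7487, 748.9545], [0.0, 0.0, 0.0, 1.0]]}
{'fx': 524.0349, 'fy': 524.0349, 'cx': 323.057, 'cy': 244.0594, 'cam_to_world': [[-0.9998, 0.009, 0.0189, 398.4785], [-0.0091, 0.6253, -0.7803, 791.2077], [-0.0189, -0.7803, -0.6251, 756.0256], [0.0, 0.0, 0.0, 1.0]]}
{'fx': 372.2049, 'fy': 372.2049, 'cx': 320.6196, 'cy': 239.5891, 'mount': [[-0.0013, -0.9547, -0.2977, 75.6852], [1.0, -0.0015, 0.0005, 0.4263], [-0.001, -0.2977, 0.9547, -131.8175], [0.0, 0.0, 0.0, 1.0]]}
```

View pics/a.png

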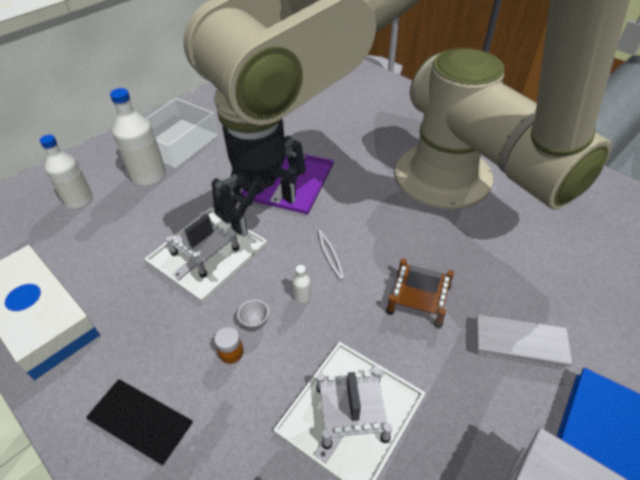

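View pics/b.png

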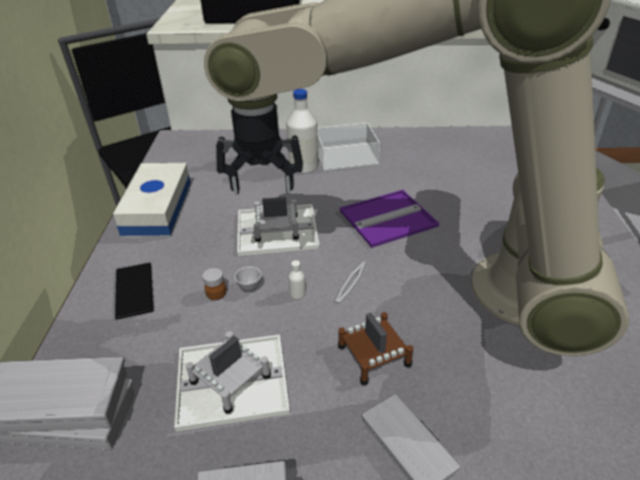

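View pics/c.png

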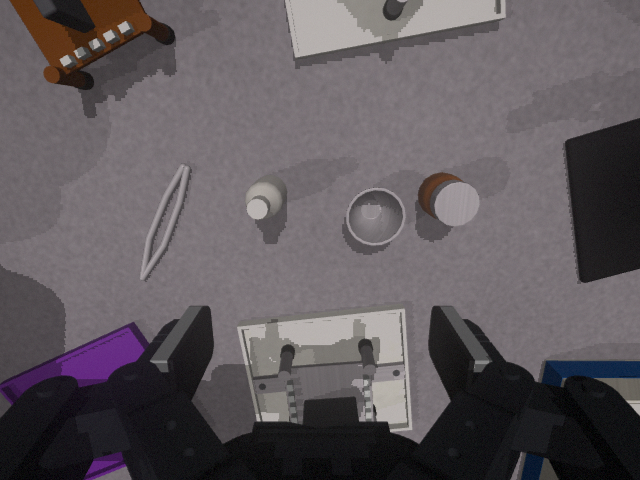

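Two steel stands sit in white trays. The one at side (277,225) / scene (205,245) stands square. The one at side (230,375) / scene (352,405) sits diagonally on its strip, so it is the rocking one. The brown stand at side (375,343) and the purple tray at side (388,217) are the look-alikes. I'll confirm with an enlarged crop and measure.

```bash
cat > h.py <<'E'
import cv2,numpy as np
from rig import eyes,sense
def ray(n,uv):
    c=eyes.calibration(n);M=np.array(c["cam_to_world"])
    d=M[:3,:3]@np.array([(uv[0]-c["cx"])/c["fx"],(uv[1]-c["cy"])/c["fy"],1.]);return M[:3,3],d
def plane(n,uv,z):
    o,d=ray(n,uv);return (o+d*(z-o[2])/d[2])[:2]
def tri(a,b):
    (o1,d1),(o2,d2)=ray("scene",a),ray("side",b)
    t=np.linalg.lstsq(np.c_[d1,-d2],o2-o1,rcond=None)[0];p,q=o1+d1*t[0],o2+d2*t[1]
    return (p+q)/2,np.linalg.norm(p-q)
E
python3 - <<'E'
from h import *
A=cv2.imread("pics/a.png");B=cv2.imread("pics/b.png")
for n,I,(x0,y0,x1,y1) in(("scene",A,(265,335,435,480)),("side",B,(165,325,300,435))):
    c=I[y0:y1,x0:x1]; w=(c.min(2)>185).astype(np.uint8)
    w=cv2.morphologyEx(w,cv2.MORPH_CLOSE,np.ones((5,5)))
    k=max(cv2.findContours(w,0,2)[0],key=cv2.contourArea)
    h=cv2.convexHull(k);q=cv2.approxPolyDP(h,6,True)[:,0]+[x0,y0]
    print(n,q.tolist(),[plane(n,p,12).round(0).tolist() for p in q])
    d=(c.max(2)<75).astype(np.uint8)
    for k in cv2.findContours(d,0,2)[0]:
        if cv2.contourArea(k)>25: print(" dark",cv2.contourArea(k),cv2.boundingRect(k),(cv2.boxPoints(cv2.minAreaRect(k))+[x0,y0]).round(1).tolist())
a=cv2.resize(A[335:480,270:430],(396,360),interpolation=2);b=cv2.resize(B[325:435,168:300],(400,360),interpolation=2)
cv2.imwrite("pics/d.png",np.hstack([a,b]))
E
```

```text
scene [[339, 342], [424, 392], [376, 479], [340, 479], [274, 429]] [[503.0, 133.0], [475.0, 292.0], [628.0, 321.0], [664.0, 284.0], [682.0, 164.0]]
 dark 143.5 (82, 43, 12, 42) [[344.6, 378.6], [352.7, 377.2], [359.5, 418.1], [351.4, 419.4]]
side [[279, 336], [287, 409], [175, 426], [182, 393], [241, 340]] [[501.0, 136.0], [476.0, 292.0], [653.0, 323.0], [655.0, 261.0], [571.0, 145.0]]
 dark 578.5 (46, 13, 30, 37) [[204.2, 361.2], [234.0, 336.4], [246.2, 351.0], [216.4, 375.9]]
```

View pics/d.png

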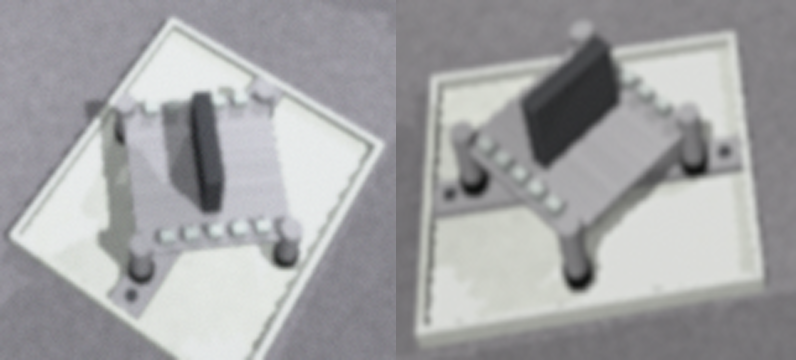

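The crop confirms it: the stand's diagonal runs along the strip, and the handle runs from scene (352,373) to (356,409). The tray corners give a 182 mm side (184 given), with the centre near (578,229) and the tray's x at about 10°. Next I measure the handle top and start the approach.

```bash
python3 - <<'E'
from h import *
for a,b in(((352,373),(236,338.5)),((355.6,410),(211.5,357.5))):
    print(tri(a,b),plane("scene",a,95),plane("side",b,95))
E
python3 -m jog '[[0.045,0.010,0,0,0,0.12,0.0854],[0.045,0.01,0,0,0,0.12,0.0854],[0.045,0.01,0,0,0,0.12,0.0854],[0,0,0,0,0,0.12,0.0854],[0,0,0,0,0,0.13,0.0854]]' 40
```

```text
(array([561.36843605, 211.76448515,  91.83330867]), np.float64(1.3764195334009017)) [563.15651545 213.29565932] [560.26007316 213.80140257]
(array([597.09067869, 250.46623023,  88.74731318]), np.float64(4.791949663014821)) [601.00128989 253.87796422] [594.03161588 253.1636921 ]
time_s: 0.65
eef_pos: [570.7, 131.1, 241.5]
ee_rot: [-0.0, 0.888, 0.461, -0.001]
force: [0.4, -1.5, 0.6]
grip_width: 1.0
grip_force: 0.0
```

```bash
python3 -m jog '[[0.043,-0.025,0,0,0,0,0.0854],[0.043,-0.026,0,0,0,0,0.0854],[0,0,0,0,0,0,0.0854],[0,0,0,0,0,0,0.0854]]'; python3 - <<'E'
from h import *
s=sense();i=eyes.capture("wrist");cv2.imwrite("pics/e.png",i[...,::-1]);np.save("pose.npy",np.r_[s["eef_pos"],s["ee_rot"]])
E
```

```text
time_s: 1.05
eef_pos: [577.9, 230.0, 241.7]
ee_rot: [-0.0, 0.886, 0.463, -0.0]
force: [0.1, -1.2, -0.4]
grip_width: 1.0
grip_force: 0.0
```

View pics/e.png

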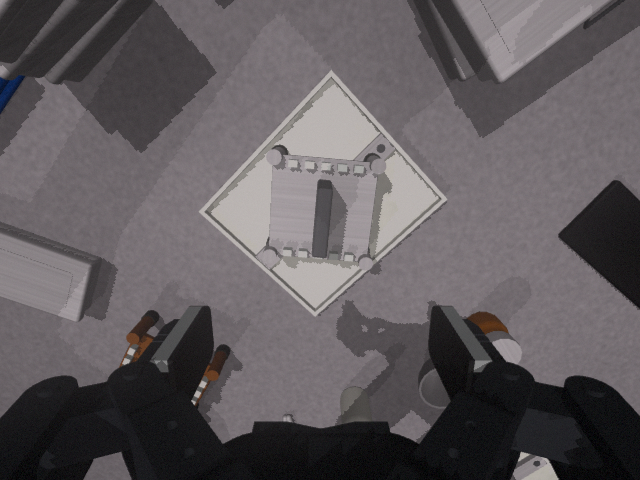

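The wrist view shows the stand centred, with the handle running from (323,181) to (320,257). The tray corners are at (332,72), (446,198), (316,316) and (200,211).

```bash
python3 - <<'E'
from h import *
from scipy.spatial.transform import Rotation as R
p=np.load("pose.npy");c=eyes.calibration("wrist");M=np.array(c["mount"]);Rw=R.from_quat(p[[4,5,6,3]]).as_matrix()
def pl(uv,z):
    d=Rw@M[:3,:3]@np.array([(uv[0]-c["cx"])/c["fx"],(uv[1]-c["cy"])/c["fy"],1.]);o=Rw@M[:3,3]+p[:3]
    return (o+d*(z-o[2])/d[2])[:2]
I=cv2.imread("pics/e.png");m=np.zeros(I.shape[:2],np.uint8);s=np.s_[172:265,305:340];m[s]=I[s].max(2)<85
k=max(cv2.findContours(m,0,2)[0],key=cv2.contourArea);q=cv2.boxPoints(cv2.minAreaRect(k));print(cv2.contourArea(k),q.round(1).tolist())
W=np.array([pl(u,93) for u in q]);print(W.round(1).tolist(),W.mean(0))
T=np.array([pl(u,12) for u in((332,72),(446,198),(316,316),(200,211))]);print(T.round(1).tolist(),T.mean(0))
for w in (W,T):
  for a in(0,1):e=w[a+1]-w[a];print(np.hypot(*e).round(1),np.degrees(np.arctan2(e[1],e[0])).round(1)%180)
d=W.mean(0)-p[:2];print("tool shift to handle",Rw.T@np.r_[d,0],"tray",Rw.T@np.r_[T.mean(0)-p[:2],0])
E
```

```text
641.0 [[311.29998779296875, 256.1000061035156], [317.70001220703125, 179.10000610351562], [333.5, 180.5], [327.0, 257.3999938964844]]
[[557.8, 213.2], [597.3, 260.5], [606.4, 253.0], [567.5, 205.1]] [582.26894737 232.93375668]
[[655.4, 322.1], [683.0, 164.1], [503.5, 131.1], [476.2, 292.5]] [579.53254    227.44344156]
61.6 50.2
11.9 140.3
160.4 99.9
182.5 10.400000000000006
tool shift to handle [ 4.89614355  1.93225932 -0.00507891] tray [-1.17323722e+00  2.82337071e+00 -2.83949659e-04]
```

Handle centre is about (580,231) after allowing for its visible end face, and it points at about 50.5°. The tray is at (579,228) and 10°, and all three views agree. Next: a fine turn, then descend.

```bash
python3 -m jog '[[0.002,0.002,0.04,0,0,0.08,0.0854],[0,0,0.045,0,0,0,0.0854],[0,0,0.045,0,0,0,0.0854],[0,0,0.035,0,0,0,0.0854],[0,0,0,0,0,0,0.05]]' 40
python3 -m jog '[[0,0,0,0,0,0,0.0],[0,0,0,0,0,0,0.0],[0,0,0,0,0,0,0.0],[0,0,0,0,0,0,0.0],[0,0,0,0,0,0,0.0]]' 60
python3 -m jog '[[0,0,0,0,0,0,0.0],[0,0,0,0,0,0,0.0],[0,0,0,0,0,0,0.0],[0,0,0,0,0,0,0.0],[0,0,0,0,0,0,0.0]]' 60
```

```text
time_s: 1.6
eef_pos: [578.7, 227.8, 72.8]
ee_rot: [-0.001, 0.905, 0.425, -0.004]
force: [0.5, 0.9, 0.7]
grip_width: 0.86
grip_force: 0.0
time_s: 2.1
eef_pos: [581.4, 230.1, 78.9]
ee_rot: [0.0, 0.905, 0.426, 0.001]
force: [-1.1, 0.9, 5.8]
grip_width: 0.129
grip_force: 59.3
time_s: 2.6
eef_pos: [581.4, 230.0, 78.8]
ee_rot: [0.0, 0.905, 0.426, 0.001]
force: [0.2, 1.5, 7.1]
grip_width: 0.133
grip_force: 59.3
```

Gripped: the opening is about 11 mm and the blade is 12 mm. Lift a few mm, then check.

```bash
python3 -m jog '[[0,0,-0.003,0,0,0,0.0],[0,0,-0.003,0,0,0,0.0],[0,0,-0.002,0,0,0,0],[0,0,0,0,0,0,0.0],[0,0,0,0,0,0,0.0]]' 60
python3 - <<'E'
from h import *
s=sense();print(s["joints"].round(2),s["force"].round(1))
a=eyes.capture("side")[310:450,150:320,::-1];b=eyes.capture("scene")[330:480,260:440,::-1]
cv2.imwrite("pics/f.png",np.hstack([cv2.resize(a,(395,330)),cv2.resize(b,(395,330))]))
E
```

```text
time_s: 3.1
eef_pos: [580.9, 229.7, 85.1]
ee_rot: [-0.0, 0.905, 0.426, -0.0]
force: [-1.3, 0.5, -4.0]
grip_width: 0.13
grip_force: 58.4
[ 0.19  0.68  1.36 -0.    1.11  0.88] [-1.3  0.5 -4. ]
```

View pics/f.png

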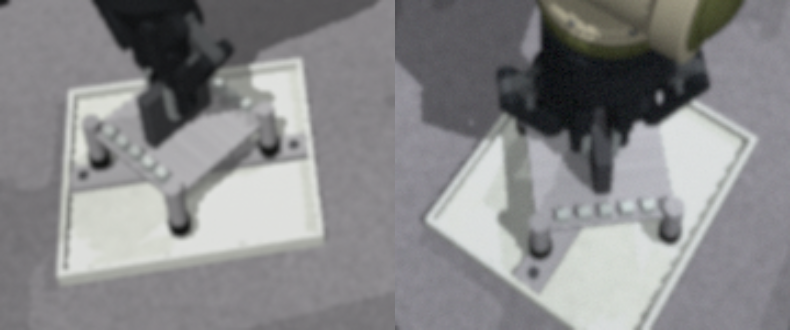

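Held and lifted about 6 mm, with the feet just clear of the strip and the force matching the stand's weight. Turn +0.70 rad about the tool's z (handle to 10°).

```bash
python3 -m jog '[[-0.001,0,0,0,0,0.08,0],[-0.001,0,0,0,0,0.08,0],[0,0,0,0,0,0.08,0],[0,0,0,0,0,0.08,0],[0,0,0,0,0,0.08,0]]' 60
python3 -m jog '[[0,0,0,0,0,0.08,0],[0,0,0,0,0,0.08,0],[0,0,0,0,0,0.08,0],[0,0,0,0,0,0.06,0],[0,0,0,0,0,0,0]]' 60
python3 - <<'E'
from h import *
a=eyes.capture("side")[310:450,150:320,::-1];b=eyes.capture("scene")[330:480,260:440,::-1]
cv2.imwrite("pics/g.png",np.hstack([cv2.resize(a,(395,330)),cv2.resize(b,(395,330))]))
E
```

```text
time_s: 3.7
eef_pos: [579.6, 228.2, 85.1]
ee_rot: [-0.0, 0.972, 0.236, -0.0]
force: [0.4, -0.5, -3.4]
grip_width: 0.129
grip_force: 58.3
time_s: 4.2
eef_pos: [579.5, 228.2, 85.1]
ee_rot: [0.0, 0.996, 0.09, -0.0]
force: [0.5, -0.2, -3.6]
grip_width: 0.132
grip_force: 58.3
```

View pics/g.png

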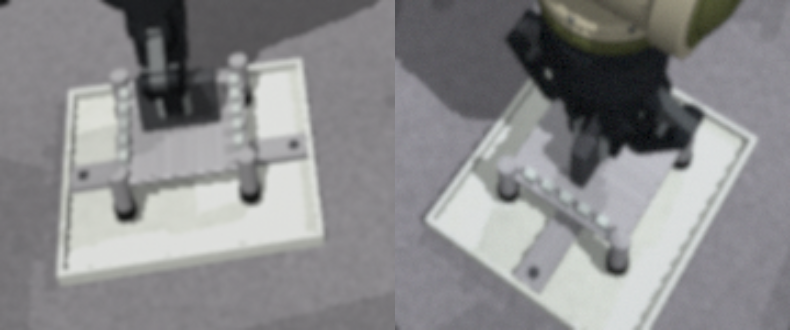

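The stand is square and centred over the strip. Lower it until it makes contact.

```bash
python3 -m jog '[[0,0,0.003,0,0,0,0],[0,0,0.003,0,0,0,0],[0,0,0.003,0,0,0,0],[0,0,0.0015,0,0,0,0],[0,0,0,0,0,0,0]]' 60
python3 -m jog '[[0,0,0.001,0,0,0,0],[0,0,0.001,0,0,0,0],[0,0,0,0,0,0,0]]' 60
```

```text
time_s: 4.8
eef_pos: [579.5, 228.2, 74.5]
ee_rot: [0.0, 0.996, 0.09, -0.0]
force: [1.0, -0.5, -3.3]
grip_width: 0.126
grip_force: 58.4
time_s: 5.1
eef_pos: [580.1, 228.5, 73.8]
ee_rot: [-0.0, 0.996, 0.09, 0.001]
force: [0.3, 2.1, 4.7]
grip_width: 0.132
grip_force: 59.5
```

```bash
python3 -m jog '[[0,0,0.001,0,0,0,0],[0,0,0,0,0,0,0]]' 60
python3 -m jog '[[0,0,0,0,0,0,0.0854],[0,0,0,0,0,0,0.0854],[0,0,0,0,0,0,0.0854],[0,0,0,0,0,0,0.0854],[0,0,0,0,0,0,0.0854]]'
python3 -m jog '[[0,0,0,0,0,0,0.0854],[0,0,0,0,0,0,0.0854],[0,0,-0.02,0,0,0,0.0854],[0,0,-0.04,0,0,0,0.0854],[0,0,-0.05,0,0,0,0.0854]]'
python3 -m jog '[[0,0,-0.05,0,0,0,0.0854],[0,0,0,0,0,0,0.0854],[0,0,0,0,0,0,0.0854]]'
python3 - <<'E'
from h import *
a=eyes.capture("side")[310:450,150:320,::-1];b=eyes.capture("wrist")[50:370,120:520,::-1]
cv2.imwrite("pics/i.png",np.hstack([cv2.resize(a,(395,330)),cv2.resize(b,(400,330))]))
E
```

```text
time_s: 5.3
eef_pos: [580.4, 228.8, 73.3]
ee_rot: [-0.0, 0.996, 0.09, 0.001]
force: [-0.9, 3.3, 8.0]
grip_width: 0.129
grip_force: 60.3
time_s: 5.8
eef_pos: [579.6, 228.2, 71.7]
ee_rot: [0.0, 0.996, 0.09, -0.0]
force: [0.2, 0.4, -0.5]
grip_width: 0.959
grip_force: 0.0
time_s: 6.3
eef_pos: [578.7, 228.0, 181.5]
ee_rot: [0.0, 0.996, 0.09, -0.002]
force: [0.6, -0.6, 0.5]
grip_width: 1.004
grip_force: 0.0
time_s: 6.6
eef_pos: [579.8, 228.3, 232.5]
ee_rot: [-0.0, 0.996, 0.09, 0.001]
force: [0.6, -0.1, -0.6]
grip_width: 1.001
grip_force: 0.0
```

View pics/i.png

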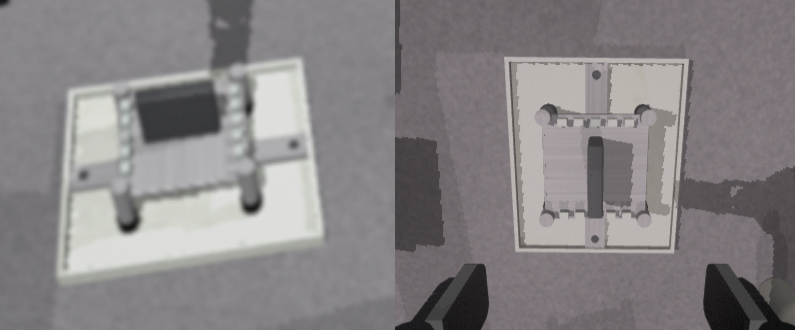

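The stand is square and centred with the handle along the strip. Its feet flank the strip on the tray floor, and the gripper is clear.

```bash
python3 -c "from rig import finish_job;print(finish_job())"
```

```text
the job is handed in; nothing more can be done
None
```

I turned the rocking stand about 40° in its tray; the last pictures show it square, centred and off the strip, with its handle along it. The other stand was left alone, and I handed the job in at about 7 s; no verdict came back.

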